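# Weigh a sample canister on the hook scale and load it into the stage

### The job

Weigh the sealed sample canister (the one with the wire bail and grip blade): hang it by its bail in the dip of the spring scale's hook, letting the scale take the weight little by little so that the hook never drops, jumps or is hauled down, let go and leave it hanging free until it has been at rest for a good two seconds. Then take hold again, lift it off just as smoothly, letting the hook come back to its zero, and set the canister upright and gently, fully home, in the round nest of the heating stage, and let go. Leave everything else as it is.

Things in the scene. Friction and masses are not known exactly. Their poses are not given: they have to be found in the camera images.
- canister_mid (a point): Loose sealed steel canister standing upright, 152 mm tall; this point is on its axis, 76 mm above its underside; z up. Body a cylinder 50 mm in diameter, lid 53 mm, lid top 46 mm above the underside. A 6 mm wire bail and a grip blade stand on the lid. The same if turned half round. Mass unknown, 0.25 to 0.72 kg, most of it low down.
- canister_blade (a point): Centre of the grip blade on top of the bail, 128 mm above the canister's underside; same axes. Blade: 24 mm along x, 10 mm thick along y, from 110 to 152 mm. Pinch it across its thickness (along y). Hanging centred, this point is 28 mm above hook_dip.
- canister_bail (a point): Inner top of the bail's window, on the axis, 108 mm above the underside. Bail in the canister's y-z plane (window looks along x): legs at y = +-23 mm up to 100 mm above the underside, then a shallow inverted V. Hanging centred on the hook, the hook rod's centre line is 4 mm below this point.
- canister_foot (a point): centre of the canister's underside.
- scale: Spring hook scale, fixed to the bench (not to be moved): white housing 60 mm deep (x 0 to +60), 75 mm wide, 265 mm high; origin on the bench at the foot of the housing's front face, z up; the hook stands out of the front along the scale's -x axis.
- hook_dip (a point): Centre line of the hook's 8 mm round steel rod at the bottom of its dip, where the bail must rest: 100 mm in front of the housing, 225 mm above the bench unloaded; axes as the scale. Towards the housing the rod slopes up to 12 mm higher, 34 mm from the dip, then runs level; in front it rises gently for 12 mm, then steeply to the free tip.
- hook_tip (a point): Centre line at the free end of the hook, 26 mm in front of and 22 mm above hook_dip (the end is round, 4 mm radius).
- hook (a joint): How far the hook is pulled down, m: 0 unloaded, 0.108 at the bottom stop. Spring 80 N/m (1 N lowers it 12.5 mm), lightly damped (2 N s/m); it does not give sideways. Moving faster than 0.06 m/s either way counts as dropping or jumping; a contact force of over 20 N, or a pull beyond 0.104 m, as hauling.
- stage: Grey heating stage on four posts, fixed: top plate 130 mm (x) by 180 mm (y), upper face 64 mm above the bench, two 12 mm high knobs at opposite corners; origin on the bench under its centre.
- stage_nest (a point): centre of the mouth of the stage's round nest, level with the upper face: 56 mm in diameter with a small chamfer, 15 mm deep, flat floor.
Mind the look-alikes: they are no part of the job. Leave any purple or turquoise look-alike of the part that bears canister_mid alone.

How it is judged:
On the way, in this order (a step that is already met when the one before it is completed fails the run):
1. the canister hangs in the hook's dip, let go, and stays at rest for a second (distance between canister_bail and hook_dip below 0.02 m and contact force between canister and scale above 0.7 N and contact force between canister and the fingers below 0.05 N and angle between canister_mid's own z axis and vertical below 0.25 rad and linear speed of canister below 0.015 m/s and angular speed of canister below 0.2 rad/s and velocity of joint hook between -0.008 and 0.008 m/s), for 1 s.
2. the canister is lifted off the hook, and the hook is back at zero (contact force between canister and scale below 0.05 N and distance between canister_bail and hook_dip above 0.04 m and value of joint hook below 0.005 m), for 0.1 s.
At the end, for the whole second after the job is handed in: The canister stands upright (within 0.08 rad) and at rest in the stage's nest, its underside at least 12 mm below the mouth and within 6 mm of the nest's axis; it is released, and the scale is empty with the hook within 5 mm of zero (horizontal distance between canister_foot and stage_nest below 0.006 m and z of canister_foot in the frame of stage_nest below -0.012 m and angle between canister_mid's own z axis and vertical below 0.08 rad and linear speed of canister below 0.02 m/s and contact force between canister and the fingers below 0.05 N and value of joint hook below 0.005 m and contact force between anything else and scale below 0.05 N); the robot touches nothing.
It fails at once if the hook moves faster than 0.06 m/s (dropped, jumped or snapped off) (velocity of joint hook above 0.06 m/s or velocity of joint hook below -0.06 m/s).
It fails at once if the hook is hauled: loaded with more than 20 N, or pulled down beyond 104 mm (contact force between anything else and scale above 20 N or value of joint hook above 0.104 m).
It fails at once if the canister is tipped by more than 0.6 rad (angle between canister_mid's own z axis and vertical above 0.6 rad).
It fails at once if the canister is banged or pressed on the stage with more than 40 N (contact force between canister and stage above 40 N).
It fails at once if a bystander is moved by more than 20 mm (distance of any of jar_a, pot_b, driver, wrench, beaker, dish, fitting from where it was at the start of the episode above 0.02 m).
It also fails if it takes over 72 s, if anything falls off the work surface, if the arm or the gripper's body presses on something with over 40 N, if the wrist force passes 120 N, or if a joint passes its speed limit or range.

### The arm

A 6-joint arm with a two-finger parallel gripper is mounted at the origin on the work surface. World frame = base frame: x ahead of the robot, y to its left, z up, the work surface at z = 0. Lengths are in m, angles in rad, forces in N, time in s.
With the tool pointing down it reaches from about 0.3 to 0.775 m from the base axis. Payload 14.6 kg.
Tool frame: the origin (TCP) lies on the mounting face of the last link; the fingertips stand 199 mm ahead of it and the grasp point (between the pads) lies 180 mm ahead of it (arm.tips_ahead is the z of the fingertips in the tool frame, in m); z points along the fingers, y is the line along which they close (so a half turn about z gives the same grasp; the last joint's range is limited). The gripper opens to 94 mm and grips with 3 to 60 N. Pads are 16 mm wide; open, the fingers measure 119 mm over their backs; the gripper's body (75 mm by 177 mm) begins 78 mm behind the grasp point.
Start: joints at [1.146, 0.3, 1.521, -0, 1.321, -0.067], TCP at [0.193, 0.515, 0.405] pointing down, gripper open.
Joint ranges: [-3.03, 3.03], [-0.79, 2.21], [0.23, 2.52], [-1.04, 4.18], [0, 3.07], [-2.55, 2.55]. Speed limits (rad/s): [2.22, 2.22, 2.57, 3.14, 3.14, 3.14].

### API

Orientations are given as a unit quaternion [x, y, z, w].
In Python, from station import arm gives the robot as it stands.
- The arm moves only by the tool drive_tool, never from a script. Its argument "rows" is a list of rows, each an object with "claw": the finger opening in m, from 0 to 0.094; "dp": the shift along the tool's x, y, z in m, a list of three; "spin": the turn about the tool's z in rad. A call has 1 to 8 rows; each row shifts and turns the commanded pose from where the row before left it, along the tool's axes as they then stand; what a row does not reach is not made up. A row lasts 1/8 s, in which the tool goes at most 62.5 mm and 10.7 degrees, less where a joint would pass 70% of its speed; a pose out of reach is approached as far as the arm can. A call with a gripper value outside its range is refused whole. The fingers move at their own pace and stop on an object; "grip_force" is the grip in N (left out, the last holds). Time passes only in rows, so rows that do not move let the fingers close. It gives the time, the measured TCP pose, the force, the opening and the grip force at its end, in the units of the state.
- arm.get_state(): the state, without advancing time (a new reading comes with each control period).
- arm.grab_frame(name): name is "side" or "top" or "wrist"; returns the picture (384x512x3 uint8, blue, green, red); there is no depth.
- arm.camera_params(name): a dict with "intrinsics" (3x3 intrinsics, pixels), "k1" (the pictures are not rectified: a ray, as slopes to the right and down, at radius r is drawn at 1 + k1 r^2 times it, then the intrinsics apply), "view" (4x4, takes a point from world to camera coordinates). Camera axes: x right, y down, z forward; pixel columns grow to the right and rows downward; lengths in m; the calibration is good to about 2 mm. A picture is of the moment at which its call begins: read the wrist's pose just before it. camera_params takes no time and is no camera call; for the wrist camera it gives the pose at the moment of the call.
- arm.close_job(): hands the job in; it is judged then, once.
Trained networks look in the newest picture that a camera, given by its name, has taken for a name from the list of things; names that differ only in an ending like _2 or _b are one class to them, and where a whole thing is asked for, a point or a joint stands for the part that bears it (a point fixed in the world has none). Each returns a list of dicts, best first, with "p" (0 to 1); they miss things now and then, are a little off and sometimes report something else, mostly with a low value. They report only what shows in the picture. A call takes as long as a camera call. They do not tell look-alikes from the thing itself.
- arm.look_for(camera, target): "location" ([x, y, z] in m, in the coordinates of the camera as it stood for that picture, good to about 4 mm: the middle of the surface that is visible of it).
- arm.masks_of(camera, target): "pixels" (384x512 bool, what is visible of it).
The state is a dict: "t": time; "joints": joint angles; "dq": joint speeds; "joint_efforts": joint torques, N m; "ee_pos": TCP position; "tool_rot": TCP orientation; "contact_force": force on the tool from outside, world axes, zero at the start; "moment": the same for the moment, N m; "grip_width": finger opening in m; "gripper_force": force on a finger pad.
Only numpy, scipy, OpenCV 4.12 (cv2) and the standard library are available. Lean on these libraries where they do the work, as an engineer would, in place of code of your own. Each camera call takes 0.05 s, during which the arm holds its last target. There are 200 camera calls.

## Working session

There is one attempt and no reset: what is moved stays moved. The work goes in short steps, Python scripts to look and compute and a tool call to move; the robot and the scene stay as the last step left them, time stands still between calls to the robot, and variables do not carry over. Pictures are saved under pics/ and viewed, at most 10 in all, crops included, and the job is handed in when it is done.

Besides the shell and the picture viewer there is one more tool, called after "Emit:" as a command line: name --argument value ..., lists and objects as JSON in quotes. drive_tool: Moves the arm, as the interface text tells. Its arguments: {"type":"object","properties":{"rows":{"type":"array"},"grip_force":{"type":"number"}},"required":["rows"]}

```bash
mkdir -p pics; cat > h.py <<'E'
import numpy as np,cv2
from station import arm
from scipy.spatial.transform import Rotation as R
def P(c):
    d=arm.camera_params(c);return np.array(d["intrinsics"]),d["k1"],np.array(d["view"])
def proj(c,X):
    K,k,V=P(c);p=(V@np.r_[X,1])[:3];s=p[:2]/p[2];s=s*(1+k*(s@s));return (K@np.r_[s,1])[:2]
def ray(c,u,v,V=None):
    K,k,V0=P(c);V=V0 if V is None else V
    d=np.linalg.solve(K,np.array([u,v,1.]))[:2];s=d.copy()
    for _ in range(30): s=d/(1+k*(s@s))
    r=V[:3,:3].T@np.r_[s,1];return -V[:3,:3].T@V[:3,3],r
def atz(c,u,v,z,V=None):
    o,r=ray(c,u,v,V);return o+r*(z-o[2])/r[2]
def tri(obs):
    A=np.zeros((3,3));b=np.zeros(3)
    for c,u,v in obs:
        o,r=ray(c,u,v);r=r/np.linalg.norm(r);M=np.eye(3)-np.outer(r,r);A+=M;b+=M@o
    return np.linalg.solve(A,b)
def toworld(V,l): return V[:3,:3].T@(np.array(l)-V[:3,3])
def st():
    s=arm.get_state();print({k:np.round(s[k],4).tolist() for k in("t","ee_pos","tool_rot","contact_force","grip_width","gripper_force")});return s
E
python3 - <<'E'
from h import *
ims=[]
st()
for c in("side","top","wrist"):
    V=P(c)[2];f=arm.grab_frame(c);cv2.imwrite(f"pics/a_{c}.png",f)
    print(c,"campos",np.round(-V[:3,:3].T@V[:3,3],3), "fwd",np.round(V[2,:3],2))
    for n in("canister_mid","canister_blade","canister_bail","scale","hook_dip","hook_tip","stage","stage_nest"):
        for d in arm.look_for(c,n)[:4]:
            if d["p"]>.2: print(n,round(d["p"],2),np.round(toworld(V,d["location"]),3))
E
```

```text
{'t': 0.0, 'ee_pos': [0.1926, 0.5151, 0.4041], 'tool_rot': [0.1779, 0.984, -0.0006, -0.0001], 'contact_force': [0.1229, 0.243, 0.216], 'grip_width': 0.0939, 'gripper_force': 0.0}
side campos [ 0.124 -0.547  0.893] fwd [ 0.43  0.53 -0.73]
canister_mid 0.94 [ 0.335 -0.295  0.04 ]
canister_mid 0.87 [ 0.441 -0.318  0.047]
canister_mid 0.72 [ 0.418 -0.416  0.045]
canister_mid 0.64 [ 0.373 -0.216  0.049]
canister_blade 0.88 [ 0.421 -0.42   0.044]
canister_blade 0.76 [ 0.337 -0.297  0.044]
canister_blade 0.72 [ 0.377 -0.216  0.046]
canister_blade 0.56 [ 0.443 -0.317  0.041]
canister_bail 0.92 [ 0.381 -0.218  0.044]
canister_bail 0.88 [ 0.442 -0.32   0.045]
canister_bail 0.83 [ 0.343 -0.298  0.045]
canister_bail 0.78 [ 0.419 -0.416  0.048]
hook_dip 0.57 [0.626 0.01  0.235]
hook_tip 0.46 [0.622 0.011 0.242]
stage 0.82 [0.471 0.315 0.061]
stage 0.4 [ 0.441 -0.321  0.046]
stage_nest 0.58 [0.473 0.322 0.061]
stage_nest 0.26 [ 0.683 -0.008  0.133]
top campos [ 0.45  -0.02   1.188] fwd [ 0.09  0.   -1.  ]
canister_mid 0.86 [ 0.445 -0.312  0.046]
canister_mid 0.64 [ 0.423 -0.41   0.051]
canister_mid 0.61 [ 0.383 -0.209  0.044]
canister_mid 0.55 [ 0.35  -0.291  0.044]
canister_blade 0.75 [ 0.386 -0.208  0.049]
canister_blade 0.69 [ 0.445 -0.311  0.045]
canister_blade 0.69 [ 0.424 -0.409  0.046]
canister_blade 0.61 [ 0.351 -0.285  0.046]
canister_bail 0.88 [ 0.346 -0.284  0.046]
canister_bail 0.85 [ 0.426 -0.411  0.046]
canister_bail 0.68 [ 0.384 -0.208  0.045]
canister_bail 0.53 [ 0.445 -0.314  0.044]
scale 0.96 [0.688 0.012 0.216]
hook_dip 0.67 [0.482 0.333 0.057]
hook_dip 0.63 [0.686 0.013 0.215]
hook_dip 0.48 [0.626 0.016 0.237]
hook_tip 0.54 [0.625 0.018 0.244]
stage 0.93 [0.482 0.332 0.061]
stage_nest 0.65 [0.485 0.331 0.067]
wrist campos [0.114 0.544 0.386] fwd [ 0.27 -0.1  -0.96]
stage 0.64 [0.426 0.365 0.057]
stage_nest 0.78 [0.427 0.363 0.057]
```

```bash
python3 -c "
import cv2
for c in('side','top'):
    cv2.imwrite(f'pics/A_{c}.png',cv2.resize(cv2.imread(f'pics/a_{c}.png'),(800,600),interpolation=cv2.INTER_CUBIC))"
```

```text
(no output)
```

View pics/A_side.png

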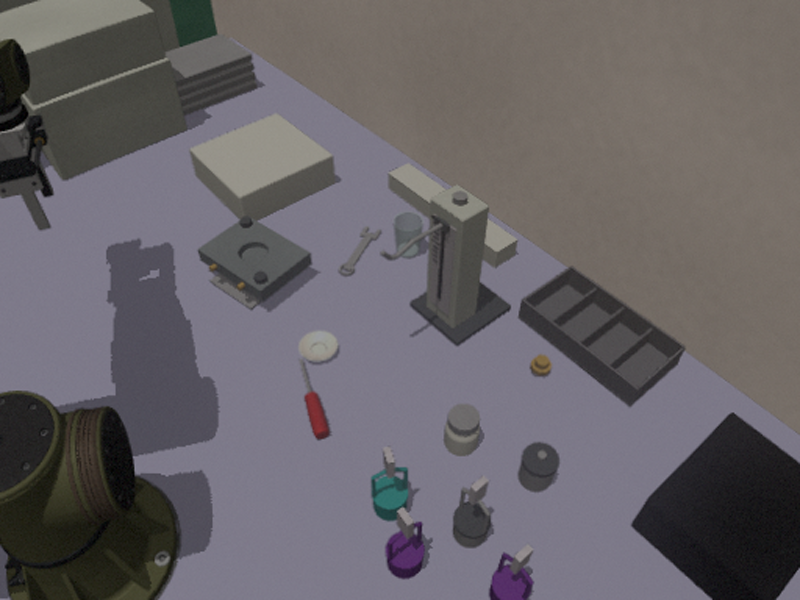

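View pics/A_top.png

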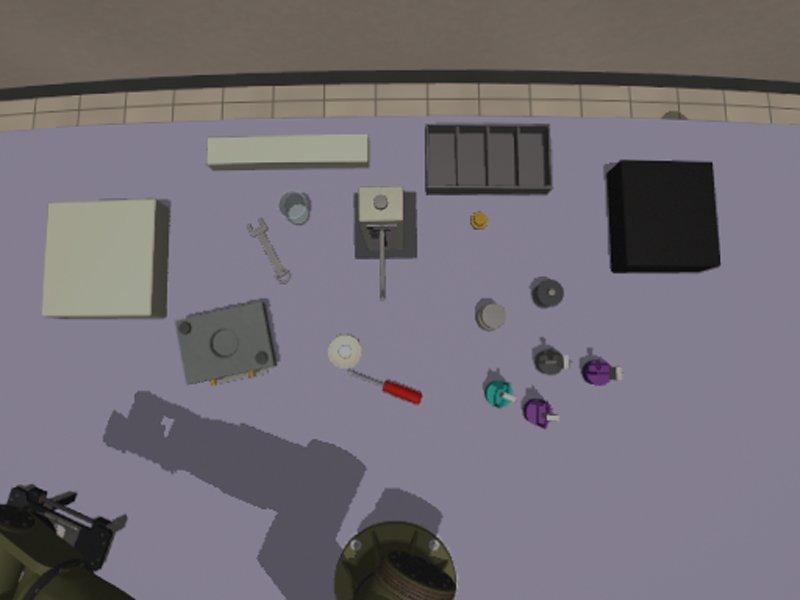

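The side view shows the grey target canister at about (472, 520), the purple ones at (405, 553) and (510, 585), and the teal one at (390, 495). The scale is at (455, 270) and the stage at (255, 258). I'll fly over the stage first to measure the nest.

Emit:
drive_tool --rows '[{"claw": 0.094, "dp": [-0.042, -0.009, 0], "spin": 0}, {"claw": 0.094, "dp": [-0.042, -0.009, 0], "spin": 0}, {"claw": 0.094, "dp": [-0.042, -0.009, 0], "spin": 0}, {"claw": 0.094, "dp": [-0.042, -0.009, 0], "spin": 0}, {"claw": 0.07, "dp": [-0.042, -0.009, 0], "spin": 0}, {"claw": 0.05, "dp": [-0.042, -0.009, 0], "spin": 0}, {"claw": 0.04, "dp": [-0.042, -0.009, -0.03], "spin": -0.18}, {"claw": 0.04, "dp": [-0.042, -0.009, -0.03], "spin": -0.18}]'

```text
t: 2.35
ee_pos: [0.4868, 0.3359, 0.4656]
tool_rot: [-0.004, 1.0, -0.0, -0.0]
contact_force: [-0.3, 0.8, -0.3]
grip_width: 0.0574
gripper_force: 0.0
```

```bash
cat >> h.py <<'E'
def snap(c,name,targets):
    V=P(c)[2];f=arm.grab_frame(c);cv2.imwrite(f"pics/{name}.png",f);np.save(f"pics/{name}_V.npy",V)
    for n in targets:
        for d in arm.look_for(c,n)[:3]:
            if d["p"]>.2:
                w=toworld(V,d["location"]);print(n,round(d["p"],2),np.round(w,3),np.round(proj(c,w),0))
    return V,f
E
python3 - <<'E'
from h import *
st();V,f=snap("wrist","stage1",["stage","stage_nest"])
ms=arm.masks_of("wrist","stage_nest")
for m in ms[:2]: 
    p=np.argwhere(m["pixels"]);print(m["p"],len(p),p.min(0),p.max(0))
c=[cv2.resize(f,(400,300))]
t=cv2.imread("pics/a_top.png")[105:225,215:275]; 
g=cv2.imread("pics/a_top.png")[200:260,315:395]
a=cv2.resize(f,(480,360));b=np.zeros((360,800,3),np.uint8);b[:,:480]=a;b[:,480:660]=cv2.resize(t,(180,360),interpolation=cv2.INTER_CUBIC)
cv2.imwrite("pics/B.png",b)
E
```

```text
{'t': 2.35, 'ee_pos': [0.4868, 0.3359, 0.4656], 'tool_rot': [-0.0039, 1.0, -0.0, -0.0001], 'contact_force': [-0.3314, 0.8434, -0.3297], 'grip_width': 0.0574, 'gripper_force': 0.0}
stage 0.89 [0.476 0.336 0.066] [261. 155.]
stage_nest 0.57 [0.478 0.335 0.069] [260. 159.]
0.58 15331 [ 96 179] [224 338]
```

View pics/B.png

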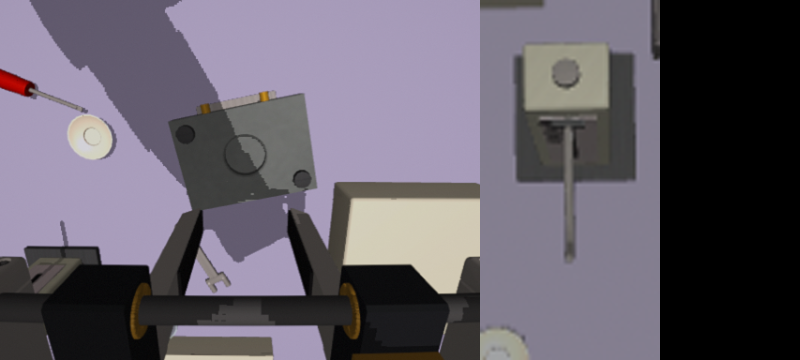

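The wrist view shows the nest ring at about (245, 154) of the 480-wide panel, cut by the arm's shadow edge, with the plate yawed a little. I'll rectify onto the plate plane and fit the ring, then fit the scale in the top picture the same way.

```bash
cat >> h.py <<'E'
def rect(c,f,V,x0,y0,w,h,z,s=0.0005):
    # rectified view of plane z; row -> x, col -> y
    K,k,_=P(c);n,m=int(w/s),int(h/s)
    X,Y=np.meshgrid(x0+s*np.arange(n),y0+s*np.arange(m),indexing="ij")
    p=np.stack([X,Y,np.full_like(X,z)],-1)@V[:3,:3].T+V[:3,3]
    q=p[...,:2]/p[...,2:];q=q*(1+k*(q**2).sum(-1,keepdims=True))
    u=q@K[:2,:2].T+K[:2,2]
    return cv2.remap(f,u[...,0].astype(np.float32),u[...,1].astype(np.float32),cv2.INTER_CUBIC)
E
python3 - <<'E'
from h import *
f=cv2.imread("pics/stage1.png");V=np.load("pics/stage1_V.npy")
r=rect("wrist",f,V,.38,.22,.2,.22,.064)
g=cv2.createCLAHE(3,(4,4)).apply(cv2.cvtColor(r,cv2.COLOR_BGR2GRAY));g=cv2.GaussianBlur(g,(5,5),1.5)
c=cv2.HoughCircles(g,cv2.HOUGH_GRADIENT,1,20,param1=80,param2=12,minRadius=50,maxRadius=62)
for a in c[0][:5]: print("wrist",.38+a[1]*.0005,.22+a[0]*.0005,a[2]*.5)
t=cv2.imread("pics/a_top.png");VT=P("top")[2]
r2=rect("top",t,VT,.38,.22,.2,.22,.064)
g2=cv2.createCLAHE(3,(4,4)).apply(cv2.cvtColor(r2,cv2.COLOR_BGR2GRAY));g2=cv2.GaussianBlur(g2,(5,5),1.5)
c=cv2.HoughCircles(g2,cv2.HOUGH_GRADIENT,1,20,param1=80,param2=12,minRadius=50,maxRadius=62)
for a in ([] if c is None else c[0][:5]): print("top",.38+a[1]*.0005,.22+a[0]*.0005,a[2]*.5)
for R_ in (r,):  # plate fit: dark
    hsv=cv2.cvtColor(R_,cv2.COLOR_BGR2HSV);m=((hsv[...,1]<45)&(hsv[...,2]<120)).astype(np.uint8)
    m=cv2.morphologyEx(m,cv2.MORPH_OPEN,np.ones((25,25)));k=max(cv2.findContours(m,0,2)[0],key=cv2.contourArea);b=cv2.minAreaRect(k)
    print("plate",.38+b[0][1]*.0005,.22+b[0][0]*.0005,np.array(b[1])*.5,b[2])
# top view of hook at heights .23..; housing top at .265
r3=rect("top",t,VT,.56,-.06,.2,.14,.237)
r4=rect("top",t,VT,.56,-.06,.2,.14,.265)
o=np.hstack([r,r3,r4]);print(o.shape)
cv2.imwrite("pics/C.png",cv2.resize(o,(800,int(800*o.shape[0]/o.shape[1]))))
np.save("pics/r3.npy",r3)
E
```

```text
wrist 0.48375 0.33625 26.8
top 0.48675 0.33175 30.7
top 0.53525 0.31325 28.4
plate 0.48871661376953124 0.32687171936035153 [154.0125885  196.87702942] 78.02386474609375
(400, 1000, 3)
```

View pics/C.png

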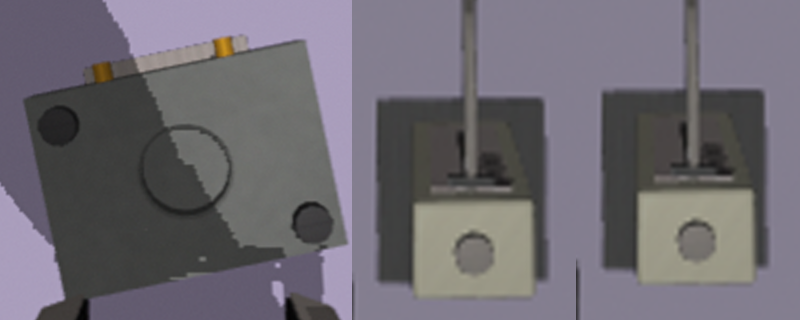

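The nest is at about (0.486, 0.336). The scale front face is at x≈0.679, the rod at y≈0.014, with yaw of about 1°. Next is a closer look at the hook on the way.

Emit:
drive_tool --rows '[{"claw": 0.04, "dp": [0, -0.02, -0.02], "spin": 0}, {"claw": 0.04, "dp": [-0.01, -0.05, -0.01], "spin": 0}, {"claw": 0.04, "dp": [-0.01, -0.05, -0.01], "spin": 0}, {"claw": 0.04, "dp": [-0.01, -0.05, -0.01], "spin": 0}, {"claw": 0.04, "dp": [-0.01, -0.05, -0.005], "spin": 0}, {"claw": 0.04, "dp": [-0.01, -0.05, 0], "spin": 0}, {"claw": 0.04, "dp": [0, -0.05, 0], "spin": 0}, {"claw": 0.04, "dp": [0, 0, 0], "spin": 0}]'

```text
t: 3.55
ee_pos: [0.5354, 0.0144, 0.5205]
tool_rot: [0.001, 1.0, -0.0, 0.0]
contact_force: [-0.5, 0.8, 0.2]
grip_width: 0.0399
gripper_force: 0.0
```

```bash
python3 - <<'E'
from h import *
st();V,f=snap("wrist","hook1",["hook_dip","hook_tip","scale"])
np.set_printoptions(precision=3,suppress=True)
t=cv2.imread("pics/a_top.png");VT=P("top")[2]
a=rect("wrist",f,V,.53,-.04,.16,.1,.237,.0004);b=rect("top",t,VT,.53,-.04,.16,.1,.237,.0004)
o=np.zeros((400,800,3),np.uint8);o[:,:250]=a;o[:,260:510]=b;o[:217,511:800]=cv2.resize(f,(289,217))
s=cv2.imread("pics/a_side.png")[110:220,230:330];o[218:400,511:676]=cv2.resize(s,(165,182))
cv2.imwrite("pics/D.png",o)
E
```

```text
{'t': 3.55, 'ee_pos': [0.5354, 0.0144, 0.5205], 'tool_rot': [0.001, 1.0, -0.0002, 0.0002], 'contact_force': [-0.4568, 0.8218, 0.2278], 'grip_width': 0.0399, 'gripper_force': 0.0}
hook_dip 0.88 [0.608 0.018 0.242] [262. 267.]
hook_dip 0.32 [0.682 0.012 0.197] [256. 303.]
hook_tip 0.83 [0.606 0.014 0.243] [257. 266.]
scale 0.75 [0.682 0.013 0.198] [257. 303.]
```

View pics/D.png

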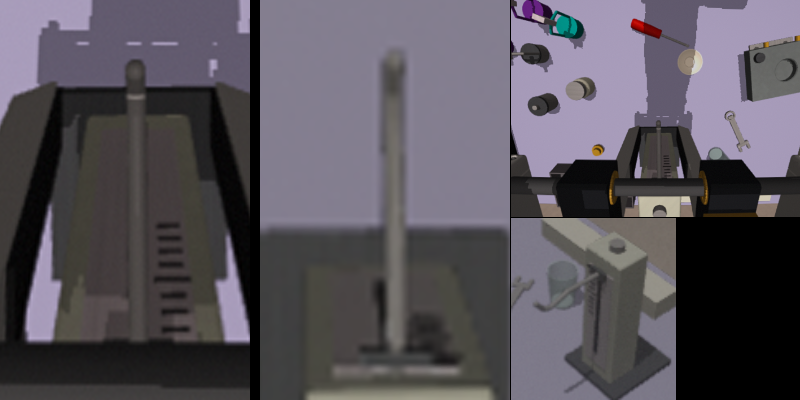

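Triangulated, the hook tip is at about (0.553, 0.0137), so the dip is at (0.579, 0.014, 0.225) with yaw under 1°. Moving on to the canister.

Emit:
drive_tool --rows '[{"claw": 0.04, "dp": [0.01, -0.04, 0], "spin": 0}, {"claw": 0.04, "dp": [0.01, -0.05, 0], "spin": 0}, {"claw": 0.04, "dp": [0.015, -0.05, 0.02], "spin": 0}, {"claw": 0.04, "dp": [0.015, -0.05, 0.02], "spin": 0}, {"claw": 0.04, "dp": [0.015, -0.05, 0.02], "spin": 0}, {"claw": 0.04, "dp": [0.015, -0.05, 0.02], "spin": 0}, {"claw": 0.04, "dp": [0.01, -0.04, 0.01], "spin": 0}, {"claw": 0.04, "dp": [0, 0, 0], "spin": 0}]'

```text
t: 4.75
ee_pos: [0.4469, -0.3142, 0.4287]
tool_rot: [-0.0, 1.0, 0.001, -0.001]
contact_force: [0.2, 0.6, -0.2]
grip_width: 0.04
gripper_force: 0.0
```

```bash
python3 - <<'E'
from h import *
st();V,f=snap("wrist","can1",["canister_mid","canister_blade","canister_bail"])
o=np.zeros((600,800,3),np.uint8);o[:,:]=cv2.resize(f,(800,600))
cv2.imwrite("pics/E.png",o)
E
```

```text
{'t': 4.75, 'ee_pos': [0.4469, -0.3142, 0.4287], 'tool_rot': [-0.0003, 1.0, 0.0005, -0.0008], 'contact_force': [0.2052, 0.6495, -0.168], 'grip_width': 0.04, 'gripper_force': 0.0}
canister_mid 0.96 [ 0.349 -0.292  0.047] [279.  84.]
canister_mid 0.89 [ 0.445 -0.314  0.047] [259. 167.]
canister_mid 0.71 [ 0.42  -0.409  0.049] [179. 146.]
canister_blade 0.92 [ 0.443 -0.316  0.046] [258. 165.]
canister_blade 0.91 [ 0.377 -0.212  0.045] [348. 109.]
canister_blade 0.84 [ 0.348 -0.293  0.05 ] [278.  82.]
canister_bail 0.98 [ 0.35  -0.288  0.046] [282.  84.]
canister_bail 0.84 [ 0.444 -0.313  0.049] [261. 166.]
canister_bail 0.73 [ 0.383 -0.219  0.048] [342. 114.]
```

View pics/E.png

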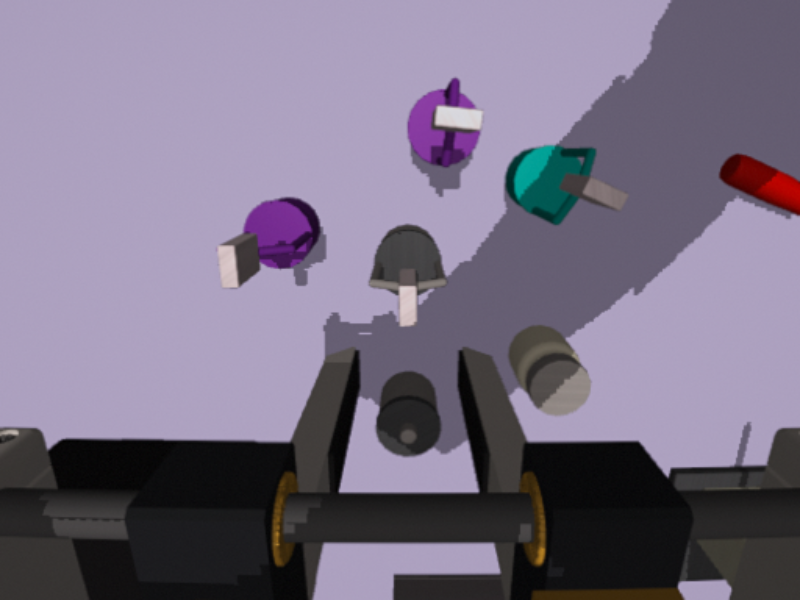

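The grey canister stands at (408, 265) with its blade running down the image, close to world x, so the gripper already closes across it. I'll measure the blade's top face.

```bash
python3 - <<'E'
from h import *
f=cv2.imread("pics/can1.png");V=np.load("pics/can1_V.npy")
r=rect("wrist",f,V,.41,-.345,.07,.06,.152,.00025)
m=(r.min(-1)>175).astype(np.uint8)
k=max(cv2.findContours(m,0,2)[0],key=cv2.contourArea);b=cv2.minAreaRect(k)
print("blade top",.41+b[0][1]*.00025,-.345+b[0][0]*.00025,np.array(b[1])*.25,b[2])
print("lid", atz("wrist",261,172*1,0.046,V))
t=cv2.imread("pics/a_top.png");r2=rect("top",t,P("top")[2],.40,-.355,.08,.08,.152,.00025)
m=(r2.min(-1)>150).astype(np.uint8);k=max(cv2.findContours(m,0,2)[0],key=cv2.contourArea);b=cv2.minAreaRect(k)
print("top",.40+b[0][1]*.00025,-.355+b[0][0]*.00025,np.array(b[1])*.25,b[2])
o=np.hstack([cv2.resize(r,None,fx=1.14,fy=1.143),cv2.resize(r2,(320,320))[:320]]) if 0 else cv2.resize(r,None,fx=2,fy=2)
cv2.imwrite("pics/F.png",o)
E
```

```text
blade top 0.44594886779785153 -0.31447735595703125 [23.02062607  8.73330879] 89.10482788085938
lid [ 0.45006983 -0.31383963  0.046     ]
top 0.4458409118652344 -0.3160793190002441 [ 6.57368469 22.78044319] 1.1457626819610596
```

View pics/F.png

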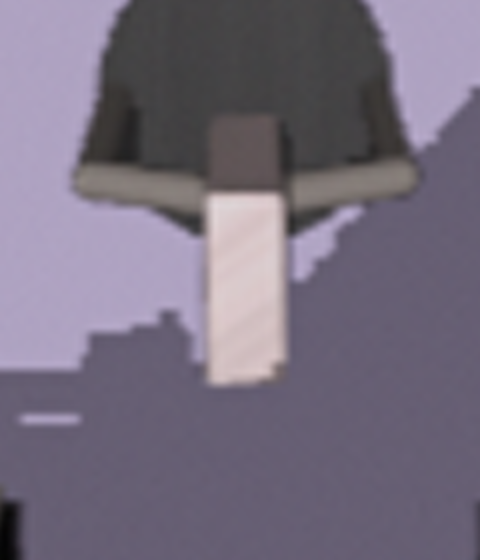

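Blade top is at (0.446, -0.315) with yaw about 0, matching the TCP. Descend and grip.

Emit:
drive_tool --rows '[{"claw": 0.04, "dp": [0.001, -0.001, 0.02], "spin": 0}, {"claw": 0.04, "dp": [0, 0, 0.03], "spin": 0}, {"claw": 0.04, "dp": [0, 0, 0.03], "spin": 0}, {"claw": 0.04, "dp": [0, 0, 0.02], "spin": 0}, {"claw": 0.04, "dp": [0, 0, 0.012], "spin": 0}, {"claw": 0.04, "dp": [0, 0, 0], "spin": 0}, {"claw": 0.02, "dp": [0, 0, 0], "spin": 0}, {"claw": 0.015, "dp": [0, 0, 0], "spin": 0}]' --grip_force 25

```text
t: 5.95
ee_pos: [0.4462, -0.3142, 0.3184]
tool_rot: [-0.001, 1.0, -0.0, 0.0]
contact_force: [-0.7, -0.2, -0.5]
grip_width: 0.0234
gripper_force: 0.0
```

Emit:
drive_tool --rows '[{"claw": 0.012, "dp": [0, 0, 0], "spin": 0}, {"claw": 0.01, "dp": [0, 0, 0], "spin": 0}, {"claw": 0.0, "dp": [0, 0, 0], "spin": 0}, {"claw": 0.0, "dp": [0, 0, 0], "spin": 0}, {"claw": 0.0, "dp": [0, 0, 0], "spin": 0}, {"claw": 0.0, "dp": [0, 0, 0], "spin": 0}]' --grip_force 25

```text
t: 6.7
ee_pos: [0.4461, -0.3143, 0.3178]
tool_rot: [-0.001, 1.0, -0.0, 0.0]
contact_force: [-0.9, -1.7, 2.4]
grip_width: 0.0102
gripper_force: 25.0
```

Emit:
drive_tool --rows '[{"claw": 0.0, "dp": [0, 0, -0.005], "spin": 0}, {"claw": 0.0, "dp": [0, 0, -0.015], "spin": 0}, {"claw": 0.0, "dp": [0, 0, -0.03], "spin": 0}, {"claw": 0.0, "dp": [0, 0, -0.03], "spin": 0}, {"claw": 0.0, "dp": [0, 0, -0.03], "spin": 0}, {"claw": 0.0, "dp": [0, 0, -0.03], "spin": 0}, {"claw": 0.0, "dp": [0, 0, -0.015], "spin": 0}, {"claw": 0.0, "dp": [0, 0, 0], "spin": 0}]'

```text
t: 7.7
ee_pos: [0.4461, -0.3141, 0.4732]
tool_rot: [-0.001, 1.0, -0.0, 0.0]
contact_force: [0.3, 0.7, -7.0]
grip_width: 0.0101
gripper_force: 25.0
```

Emit:
drive_tool --rows '[{"claw": 0.0, "dp": [-0.003, 0.018, 0], "spin": 0}, {"claw": 0.0, "dp": [-0.006, 0.036, 0], "spin": 0}, {"claw": 0.0, "dp": [-0.009, 0.055, 0], "spin": 0}, {"claw": 0.0, "dp": [-0.009, 0.055, 0], "spin": 0}, {"claw": 0.0, "dp": [-0.009, 0.055, 0], "spin": 0}, {"claw": 0.0, "dp": [-0.009, 0.055, 0], "spin": 0}, {"claw": 0.0, "dp": [-0.006, 0.036, 0], "spin": 0}, {"claw": 0.0, "dp": [-0.003, 0.018, 0], "spin": 0}]'

```text
t: 8.7
ee_pos: [0.4992, 0.0162, 0.4716]
tool_rot: [-0.002, 1.0, 0.0, -0.001]
contact_force: [0.0, 1.0, -7.8]
grip_width: 0.0101
gripper_force: 25.0
```

```bash
python3 - <<'E'
from h import *
st()
V=P("wrist")[2];f=arm.grab_frame("wrist");cv2.imwrite("pics/pre.png",f)
g=arm.grab_frame("side");cv2.imwrite("pics/pre_side.png",g)
o=np.zeros((420,800,3),np.uint8);o[:300,:400]=cv2.resize(f,(400,300))
u,v=map(int,proj("side",[.53,.01,.2]));print(u,v)
o[:,400:]=cv2.resize(g[v-53:v+52,u-50:u+50],(400,420),interpolation=cv2.INTER_CUBIC)
cv2.imwrite("pics/G.png",o)
E
```

```text
{'t': 8.7, 'ee_pos': [0.4992, 0.0162, 0.4716], 'tool_rot': [-0.0022, 1.0, 0.0002, -0.0009], 'contact_force': [0.0013, 1.0069, -7.8185], 'grip_width': 0.0101, 'gripper_force': 24.9956}
238 180
```

View pics/G.png

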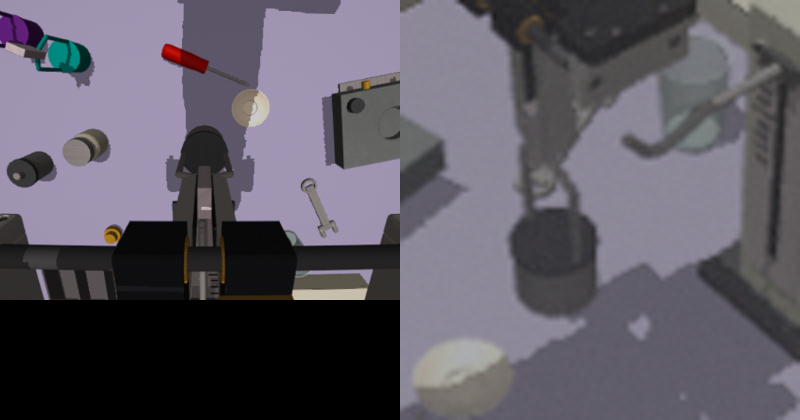

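The side view shows the upright canister in front of the hook tip, about (640, 145) of the crop, with the bail window facing it. Weight is about 7 N, so I expect roughly 87 mm of travel. Thread the bail over the hook and lower.

Emit:
drive_tool --rows '[{"claw": 0.0, "dp": [-0.005, -0.001, 0], "spin": 0}, {"claw": 0.0, "dp": [-0.013, -0.001, 0], "spin": 0}, {"claw": 0.0, "dp": [-0.014, 0, 0], "spin": 0}, {"claw": 0.0, "dp": [-0.014, 0, 0], "spin": 0}, {"claw": 0.0, "dp": [-0.014, 0, 0], "spin": 0}, {"claw": 0.0, "dp": [-0.014, 0, 0], "spin": 0}, {"claw": 0.0, "dp": [-0.006, 0, 0], "spin": 0}, {"claw": 0.0, "dp": [0, 0, 0], "spin": 0}]'

```text
t: 9.8
ee_pos: [0.5798, 0.0117, 0.4722]
tool_rot: [-0.001, 1.0, -0.0, -0.0]
contact_force: [0.5, -0.8, -7.3]
grip_width: 0.0102
gripper_force: 25.0
```

Emit:
drive_tool --rows '[{"claw": 0.0, "dp": [0, 0, 0.004], "spin": 0}, {"claw": 0.0, "dp": [0, 0, 0.006], "spin": 0}, {"claw": 0.0, "dp": [0, 0, 0.006], "spin": 0}, {"claw": 0.0, "dp": [0, 0, 0.004], "spin": 0}, {"claw": 0.0, "dp": [0, 0, 0.003], "spin": 0}, {"claw": 0.0, "dp": [0, 0, 0.001], "spin": 0}, {"claw": 0.0, "dp": [0, 0, 0], "spin": 0}]'

```text
t: 10.68
ee_pos: [0.5794, 0.0121, 0.4487]
tool_rot: [-0.001, 1.0, -0.0, 0.0]
contact_force: [0.8, -0.6, -7.3]
grip_width: 0.0098
gripper_force: 25.0
```

```bash
python3 - <<'E'
from h import *
st()
g=arm.grab_frame("side");cv2.imwrite("pics/pre2_side.png",g)
u,v=map(int,proj("side",[.579,.014,.22]))
for p in ([.579,.014,.225],[.553,.0137,.247]): print(np.array(proj("side",p))-[u-50,v-40])
cv2.imwrite("pics/H.png",cv2.resize(g[v-40:v+40,u-50:u+50],(750,600),interpolation=cv2.INTER_CUBIC))
E
```

```text
{'t': 10.675, 'ee_pos': [0.5794, 0.0121, 0.4487], 'tool_rot': [-0.0011, 1.0, -0.0, 0.0001], 'contact_force': [0.8096, -0.6328, -7.2685], 'grip_width': 0.0098, 'gripper_force': 24.9987}
[50.43885345 38.57245209]
[41.76896557 36.51746757]
```

View pics/H.png

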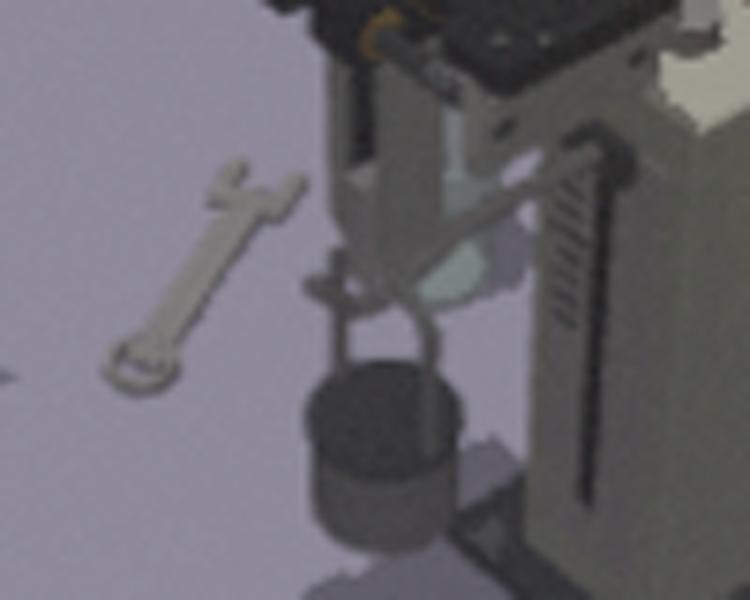

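The hook tip shows at (315, 285), through the bail window, with no contact yet. Lower slowly.

Emit:
drive_tool --rows '[{"claw": 0.0, "dp": [0, 0.001, 0.001], "spin": 0}, {"claw": 0.0, "dp": [0, 0.001, 0.002], "spin": 0}, {"claw": 0.0, "dp": [0, 0, 0.002], "spin": 0}, {"claw": 0.0, "dp": [0, 0, 0.002], "spin": 0}, {"claw": 0.0, "dp": [0, 0, 0.002], "spin": 0}, {"claw": 0.0, "dp": [0, 0, 0.002], "spin": 0}, {"claw": 0.0, "dp": [0, 0, 0.002], "spin": 0}, {"claw": 0.0, "dp": [0, 0, 0.002], "spin": 0}]'

```text
t: 11.72
ee_pos: [0.5794, 0.0141, 0.4336]
tool_rot: [-0.001, 1.0, -0.0, 0.0]
contact_force: [0.3, 0.5, -6.1]
grip_width: 0.0098
gripper_force: 25.0
```

Emit:
drive_tool --rows '[{"claw": 0.0, "dp": [0, 0, 0.003], "spin": 0}, {"claw": 0.0, "dp": [0, 0, 0.003], "spin": 0}, {"claw": 0.0, "dp": [0, 0, 0.003], "spin": 0}, {"claw": 0.0, "dp": [0, 0, 0.003], "spin": 0}, {"claw": 0.0, "dp": [0, 0, 0.003], "spin": 0}, {"claw": 0.0, "dp": [0, 0, 0.003], "spin": 0}, {"claw": 0.0, "dp": [0, 0, 0.003], "spin": 0}, {"claw": 0.0, "dp": [0, 0, 0.003], "spin": 0}]'

```text
t: 12.72
ee_pos: [0.5794, 0.0141, 0.4095]
tool_rot: [-0.001, 1.0, -0.0, 0.0]
contact_force: [-0.1, 0.9, -4.6]
grip_width: 0.0098
gripper_force: 25.0
```

Emit:
drive_tool --rows '[{"claw": 0.0, "dp": [0, 0, 0.004], "spin": 0}, {"claw": 0.0, "dp": [0, 0, 0.004], "spin": 0}, {"claw": 0.0, "dp": [0, 0, 0.004], "spin": 0}, {"claw": 0.0, "dp": [0, 0, 0.004], "spin": 0}, {"claw": 0.0, "dp": [0, 0, 0.004], "spin": 0}, {"claw": 0.0, "dp": [0, 0, 0.004], "spin": 0}, {"claw": 0.0, "dp": [0, 0, 0.004], "spin": 0}, {"claw": 0.0, "dp": [0, 0, 0.003], "spin": 0}]'

```text
t: 13.72
ee_pos: [0.5794, 0.0141, 0.3785]
tool_rot: [-0.001, 1.0, -0.0, 0.0]
contact_force: [2.5, 0.3, -2.1]
grip_width: 0.0099
gripper_force: 25.0
```

Emit:
drive_tool --rows '[{"claw": 0.0, "dp": [0, 0, 0.002], "spin": 0}, {"claw": 0.0, "dp": [0, 0, 0.002], "spin": 0}, {"claw": 0.0, "dp": [0, 0, 0.002], "spin": 0}, {"claw": 0.0, "dp": [0, 0, 0.002], "spin": 0}, {"claw": 0.0, "dp": [0, 0, 0], "spin": 0}, {"claw": 0.0, "dp": [0, 0, 0], "spin": 0}]'

```text
t: 14.48
ee_pos: [0.5794, 0.0141, 0.3707]
tool_rot: [-0.001, 1.0, 0.0, 0.0]
contact_force: [2.1, 0.3, -0.9]
grip_width: 0.0097
gripper_force: 25.0
```

```bash
python3 - <<'E'
from h import *
for _ in range(3):
    st();g=arm.grab_frame("side")
E
```

```text
{'t': 14.475, 'ee_pos': [0.5794, 0.0141, 0.3707], 'tool_rot': [-0.0011, 1.0, 0.0, 0.0001], 'contact_force': [2.1106, 0.3396, -0.9483], 'grip_width': 0.0097, 'gripper_force': 24.9998}
{'t': 14.525, 'ee_pos': [0.5794, 0.0141, 0.3707], 'tool_rot': [-0.0011, 1.0, 0.0, 0.0001], 'contact_force': [2.2619, -0.4925, -1.2256], 'grip_width': 0.0097, 'gripper_force': 24.9999}
{'t': 14.575, 'ee_pos': [0.5794, 0.0141, 0.3708], 'tool_rot': [-0.0011, 1.0, -0.0, 0.0001], 'contact_force': [3.4203, 0.3106, -1.4153], 'grip_width': 0.01, 'gripper_force': 24.9997}
```

There is an x-force of about +2.3 N, so the bail is riding the front slope. Ease it towards the housing.

Emit:
drive_tool --rows '[{"claw": 0.0, "dp": [-0.001, 0, 0], "spin": 0}, {"claw": 0.0, "dp": [-0.001, 0, 0], "spin": 0}, {"claw": 0.0, "dp": [0, 0, 0], "spin": 0}, {"claw": 0.0, "dp": [0, 0, 0], "spin": 0}]'

```text
t: 15.12
ee_pos: [0.5813, 0.0141, 0.3704]
tool_rot: [-0.001, 1.0, 0.0, -0.001]
contact_force: [-3.9, -1.2, -2.5]
grip_width: 0.0099
gripper_force: 25.0
```

```bash
python3 - <<'E'
from h import *
for _ in range(3):
    st();g=arm.grab_frame("side")
cv2.imwrite("pics/ld_side.png",g)
u,v=map(int,proj("side",[.579,.014,.16]))
cv2.imwrite("pics/I.png",cv2.resize(g[v-45:v+35,u-50:u+50],(750,600),interpolation=cv2.INTER_CUBIC))
E
```

```text
{'t': 15.125, 'ee_pos': [0.5813, 0.0141, 0.3704], 'tool_rot': [-0.0011, 1.0, 0.0, -0.0005], 'contact_force': [-3.9191, -1.201, -2.5237], 'grip_width': 0.0099, 'gripper_force': 24.9997}
{'t': 15.175, 'ee_pos': [0.5812, 0.0141, 0.3705], 'tool_rot': [-0.0011, 1.0, 0.0, -0.0005], 'contact_force': [-4.9244, 0.4354, -1.3728], 'grip_width': 0.0095, 'gripper_force': 24.9997}
{'t': 15.225, 'ee_pos': [0.5813, 0.0141, 0.3705], 'tool_rot': [-0.0011, 1.0, 0.0, -0.0005], 'contact_force': [-4.9462, 0.0778, -1.0158], 'grip_width': 0.01, 'gripper_force': 24.9996}
```

View pics/I.png

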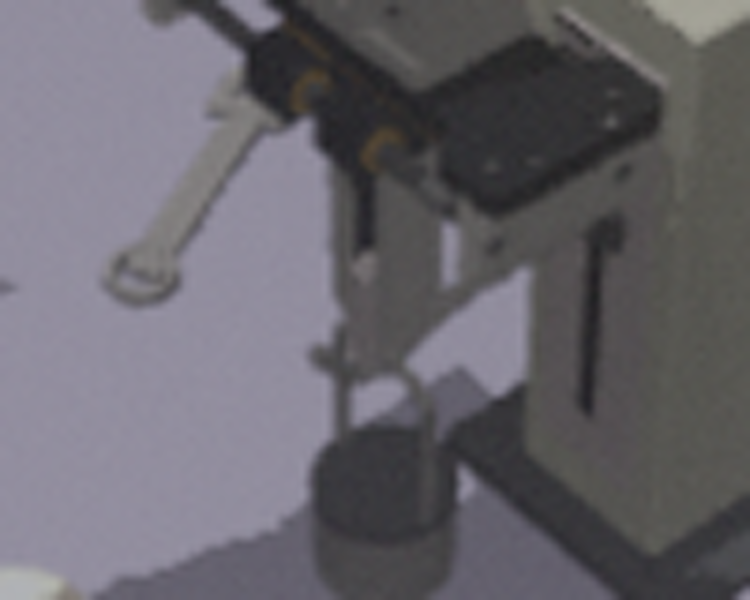

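Only sideways friction on the rod (the gripper body is clear of the housing). Go back about 1.3 mm to relax it, then continue lowering.

Emit:
drive_tool --rows '[{"claw": 0.0, "dp": [0.001, 0, 0.001], "spin": 0}, {"claw": 0.0, "dp": [0.0003, 0, 0.002], "spin": 0}, {"claw": 0.0, "dp": [0, 0, 0.002], "spin": 0}, {"claw": 0.0, "dp": [0, 0, 0.002], "spin": 0}, {"claw": 0.0, "dp": [0, 0, 0], "spin": 0}, {"claw": 0.0, "dp": [0, 0, 0], "spin": 0}]'

```text
t: 16.02
ee_pos: [0.5802, 0.0141, 0.3638]
tool_rot: [-0.001, 1.0, -0.0, 0.0]
contact_force: [4.5, 1.4, -0.6]
grip_width: 0.0096
gripper_force: 25.0
```

```bash
python3 - <<'E'
from h import *
for _ in range(4):
    st();g=arm.grab_frame("side")
E
```

```text
{'t': 16.025, 'ee_pos': [0.5802, 0.0141, 0.3638], 'tool_rot': [-0.0011, 1.0, -0.0, 0.0004], 'contact_force': [4.4729, 1.4183, -0.6284], 'grip_width': 0.0096, 'gripper_force': 24.9998}
{'t': 16.075, 'ee_pos': [0.5802, 0.0141, 0.3638], 'tool_rot': [-0.0011, 1.0, -0.0, 0.0003], 'contact_force': [4.1706, -0.0739, -1.5168], 'grip_width': 0.0098, 'gripper_force': 24.9998}
{'t': 16.125, 'ee_pos': [0.5802, 0.0141, 0.3638], 'tool_rot': [-0.0011, 1.0, -0.0, 0.0003], 'contact_force': [4.4358, -1.3956, -0.9589], 'grip_width': 0.0101, 'gripper_force': 24.9998}
{'t': 16.175, 'ee_pos': [0.5802, 0.0141, 0.3638], 'tool_rot': [-0.0011, 1.0, -0.0, 0.0003], 'contact_force': [4.615, 0.864, -0.218], 'grip_width': 0.0097, 'gripper_force': 24.9997}
```

Emit:
drive_tool --rows '[{"claw": 0.0, "dp": [-0.0005, 0, 0], "spin": 0}, {"claw": 0.0, "dp": [0, 0, 0.002], "spin": 0}, {"claw": 0.0, "dp": [0, 0, 0.002], "spin": 0}, {"claw": 0.0, "dp": [0, 0, 0.002], "spin": 0}, {"claw": 0.0, "dp": [0, 0, 0], "spin": 0}]'

```text
t: 16.85
ee_pos: [0.5806, 0.0141, 0.3574]
tool_rot: [-0.001, 1.0, 0.0, -0.0]
contact_force: [1.6, -0.6, -0.9]
grip_width: 0.0099
gripper_force: 25.0
```

```bash
python3 - <<'E'
from h import *
a=[]
for _ in range(10):
    s=arm.get_state();a.append(s["contact_force"]);g=arm.grab_frame("side")
print(np.mean(a,0),np.std(a,0),s["ee_pos"],s["t"],s["moment"])
E
```

```text
[ 1.38320245 -0.1687998  -0.27648701] [0.36363206 0.35865959 0.52296508] [0.58056257 0.01410208 0.35766537] 17.3 [-0.01335842 -0.28001264 -0.05118181]
```

Emit:
drive_tool --rows '[{"claw": 0.0, "dp": [-0.0002, 0, 0.001], "spin": 0}, {"claw": 0.0, "dp": [0, 0, 0.001], "spin": 0}, {"claw": 0.0, "dp": [0, 0, 0.001], "spin": 0}, {"claw": 0.0, "dp": [0, 0, 0], "spin": 0}]' --grip_force 15

```text
t: 17.85
ee_pos: [0.5807, 0.0141, 0.3545]
tool_rot: [-0.001, 1.0, 0.0, -0.0]
contact_force: [-1.2, -0.3, -0.2]
grip_width: 0.0099
gripper_force: 15.0
```

```bash
python3 - <<'E'
from h import *
a=[]
for _ in range(16):
    s=arm.get_state();a.append(s["contact_force"]);g=arm.grab_frame("side")
print(np.mean(a,0),np.std(a,0),s["ee_pos"],s["t"],s["moment"])
E
```

```text
[-1.39216201 -0.1514369  -0.12729288] [0.47100026 0.45330009 0.31573043] [0.58077377 0.01411232 0.35461275] 18.6 [0.01364106 0.29479392 0.04553341]
```

Emit:
drive_tool --rows '[{"claw": 0.0, "dp": [0.0001, 0, 0.001], "spin": 0}, {"claw": 0.0, "dp": [0, 0, 0], "spin": 0}, {"claw": 0.0, "dp": [0, 0, 0], "spin": 0}]' --grip_force 7

```text
t: 19.02
ee_pos: [0.5807, 0.0141, 0.3536]
tool_rot: [-0.001, 1.0, -0.0, 0.0]
contact_force: [-1.2, -0.2, 0.1]
grip_width: 0.0099
gripper_force: 7.0
```

Emit:
drive_tool --rows '[{"claw": 0.0, "dp": [0, 0, 0], "spin": 0}, {"claw": 0.0, "dp": [0, 0, 0], "spin": 0}, {"claw": 0.0, "dp": [0, 0, 0], "spin": 0}]' --grip_force 3

```text
t: 19.4
ee_pos: [0.5807, 0.0141, 0.3537]
tool_rot: [-0.001, 1.0, -0.0, 0.0]
contact_force: [-1.4, -0.2, -0.4]
grip_width: 0.0099
gripper_force: 3.0
```

```bash
python3 - <<'E'
from h import *
a=[]
for _ in range(8):
    s=arm.get_state();a.append(s["contact_force"]);g=arm.grab_frame("side")
print(np.mean(a,0),np.std(a,0),s["ee_pos"],s["t"],s["moment"])
E
```

```text
[-1.01460666 -0.12561341 -0.2220177 ] [0.32306798 0.41001985 0.33248065] [0.58069039 0.01410687 0.35365573] 19.75 [-0.01503455  0.18630823 -0.05607264]
```

Emit:
drive_tool --rows '[{"claw": 0.0105, "dp": [0, 0, 0], "spin": 0}, {"claw": 0.012, "dp": [0, 0, 0], "spin": 0}, {"claw": 0.014, "dp": [0, 0, 0], "spin": 0}, {"claw": 0.018, "dp": [0, 0, 0], "spin": 0}, {"claw": 0.024, "dp": [0, 0, 0], "spin": 0}, {"claw": 0.03, "dp": [0, 0, 0], "spin": 0}, {"claw": 0.04, "dp": [0, 0, 0], "spin": 0}, {"claw": 0.04, "dp": [0, 0, 0], "spin": 0}]'

```text
t: 20.8
ee_pos: [0.5807, 0.0141, 0.3537]
tool_rot: [-0.001, 1.0, -0.0, 0.0]
contact_force: [-0.4, -0.6, -0.6]
grip_width: 0.0396
gripper_force: 0.0
```

```bash
python3 - <<'E'
from h import *
st();g=arm.grab_frame("side");w=arm.grab_frame("wrist");cv2.imwrite("pics/hang_w.png",w)
u,v=map(int,proj("side",[.579,.014,.15]))
o=np.zeros((480,800,3),np.uint8);o[:,:400]=cv2.resize(g[v-45:v+35,u-33:u+34],(400,480),interpolation=cv2.INTER_CUBIC)
o[:300,400:]=cv2.resize(w,(400,300));cv2.imwrite("pics/J.png",o)
E
```

```text
{'t': 20.8, 'ee_pos': [0.5807, 0.0141, 0.3537], 'tool_rot': [-0.0011, 1.0, -0.0, 0.0], 'contact_force': [-0.4015, -0.6212, -0.6459], 'grip_width': 0.0396, 'gripper_force': 0.0}
```

View pics/J.png

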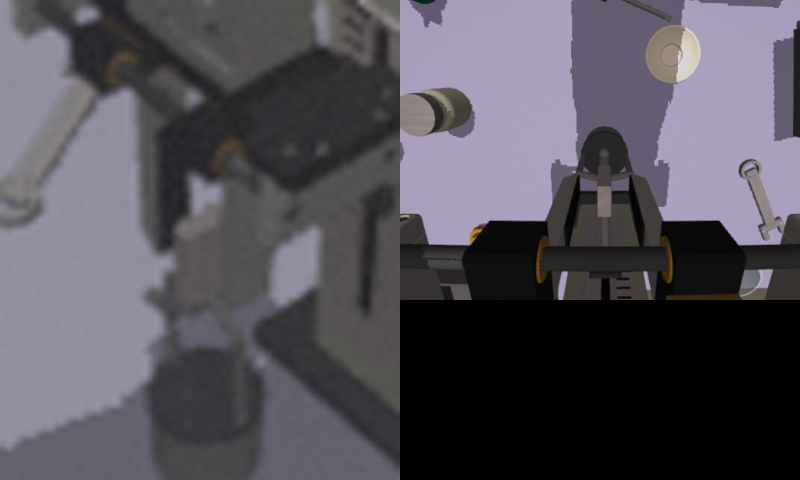

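It hangs free in the dip with the fingers clear, canister at (205, 400) in the crop. That is more pictures than the ten allowed, so I'll use only numbers from here. Wait for it to settle.

Emit:
drive_tool --rows '[{"claw": 0.04, "dp": [0, 0, 0], "spin": 0}, {"claw": 0.04, "dp": [0, 0, 0], "spin": 0}, {"claw": 0.04, "dp": [0, 0, 0], "spin": 0}, {"claw": 0.04, "dp": [0, 0, 0], "spin": 0}, {"claw": 0.04, "dp": [0, 0, 0], "spin": 0}, {"claw": 0.04, "dp": [0, 0, 0], "spin": 0}, {"claw": 0.04, "dp": [0, 0, 0], "spin": 0}, {"claw": 0.04, "dp": [0, 0, 0], "spin": 0}]'

```text
t: 21.9
ee_pos: [0.5807, 0.0141, 0.3537]
tool_rot: [-0.001, 1.0, -0.0, -0.0]
contact_force: [0.3, 0.2, 0.1]
grip_width: 0.04
gripper_force: 0.0
```

```bash
python3 - <<'E'
from h import *
ref=None
for i in range(50):
    w=arm.grab_frame("wrist")
    g=cv2.cvtColor(w,cv2.COLOR_BGR2GRAY)[160:300,230:290].astype(np.float32)
    if ref is None: ref=g
    elif i%3==0: print(round(arm.get_state()["t"],2),np.round(cv2.phaseCorrelate(ref,g)[0],2),round(float(np.abs(cv2.GaussianBlur(ref-g,(5,5),1)).mean()),2),end=" | ")
cv2.imwrite("pics/hang2.png",w)
r=rect("wrist",w,P("wrist")[2],.55,-.015,.07,.06,.19,.00025)
m=(r.min(-1)>165).astype(np.uint8);k=max(cv2.findContours(m,0,2)[0],key=cv2.contourArea);b=cv2.minAreaRect(k)
print("\nblade",.55+b[0][1]*.00025,-.015+b[0][0]*.00025,np.array(b[1])*.25,b[2])
print(proj("wrist",[.58,.014,.187]))
E
```

```text
22.1 [0.01 0.02] 0.24 | 22.25 [0.   0.01] 0.26 | 22.4 [0.01 0.01] 0.27 | 22.55 [-0.02 -0.01] 0.25 | 22.7 [-0.    0.01] 0.24 | 22.85 [ 0.01 -0.01] 0.26 | 23.0 [-0.   -0.03] 0.26 | 23.15 [0.01 0.03] 0.26 | 23.3 [ 0.04 -0.03] 0.25 | 23.45 [ 0.02 -0.01] 0.27 | 23.6 [0.03 0.01] 0.26 | 23.75 [-0.01  0.  ] 0.26 | 23.9 [0.01 0.01] 0.26 | 24.05 [0.01 0.01] 0.26 | 24.2 [0.02 0.  ] 0.26 | 24.35 [0.01 0.03] 0.26 | 
blade 0.5506999999284745 -0.013600000023841857 [0.79056937 0.4743416 ] 71.56504821777344
[261.35836632 258.37955775]
```

It has been at rest for over 2.4 s. Take hold again.

Emit:
drive_tool --rows '[{"claw": 0.02, "dp": [0, 0, 0], "spin": 0}, {"claw": 0.016, "dp": [0, 0, 0], "spin": 0}, {"claw": 0.014, "dp": [0, 0, 0], "spin": 0}, {"claw": 0.012, "dp": [0, 0, 0], "spin": 0}, {"claw": 0.0105, "dp": [0, 0, 0], "spin": 0}, {"claw": 0.009, "dp": [0, 0, 0], "spin": 0}, {"claw": 0.0, "dp": [0, 0, 0], "spin": 0}, {"claw": 0.0, "dp": [0, 0, 0], "spin": 0}]' --grip_force 10

```text
t: 25.4
ee_pos: [0.5807, 0.0141, 0.3537]
tool_rot: [-0.001, 1.0, -0.0, 0.0]
contact_force: [-0.7, -0.4, 0.2]
grip_width: 0.0101
gripper_force: 10.0
```

Emit:
drive_tool --rows '[{"claw": 0.0, "dp": [0, 0, 0], "spin": 0}, {"claw": 0.0, "dp": [0, 0, 0], "spin": 0}, {"claw": 0.0, "dp": [0, 0, 0], "spin": 0}]' --grip_force 25

```text
t: 25.78
ee_pos: [0.5807, 0.0141, 0.3537]
tool_rot: [-0.001, 1.0, -0.0, 0.0]
contact_force: [1.0, -0.2, 0.0]
grip_width: 0.0098
gripper_force: 25.0
```

Lift: the hook follows up about 87 mm, at no more than 32 mm/s and slowing near zero.

Emit:
drive_tool --rows '[{"claw": 0.0, "dp": [0, 0, -0.001], "spin": 0}, {"claw": 0.0, "dp": [0, 0, -0.002], "spin": 0}, {"claw": 0.0, "dp": [0, 0, -0.003], "spin": 0}, {"claw": 0.0, "dp": [0, 0, -0.004], "spin": 0}, {"claw": 0.0, "dp": [0, 0, -0.004], "spin": 0}, {"claw": 0.0, "dp": [0, 0, -0.004], "spin": 0}, {"claw": 0.0, "dp": [0, 0, -0.004], "spin": 0}, {"claw": 0.0, "dp": [0, 0, -0.004], "spin": 0}]'

```text
t: 26.78
ee_pos: [0.5807, 0.0141, 0.3798]
tool_rot: [-0.001, 1.0, -0.0, -0.0]
contact_force: [1.1, 0.5, -2.3]
grip_width: 0.0095
gripper_force: 25.0
```

Emit:
drive_tool --rows '[{"claw": 0.0, "dp": [0, 0, -0.004], "spin": 0}, {"claw": 0.0, "dp": [0, 0, -0.004], "spin": 0}, {"claw": 0.0, "dp": [0, 0, -0.004], "spin": 0}, {"claw": 0.0, "dp": [0, 0, -0.004], "spin": 0}, {"claw": 0.0, "dp": [0, 0, -0.004], "spin": 0}, {"claw": 0.0, "dp": [0, 0, -0.004], "spin": 0}, {"claw": 0.0, "dp": [0, 0, -0.004], "spin": 0}, {"claw": 0.0, "dp": [0, 0, -0.004], "spin": 0}]'

```text
t: 27.78
ee_pos: [0.5807, 0.0141, 0.4118]
tool_rot: [-0.001, 1.0, -0.0, -0.0]
contact_force: [1.1, 1.1, -4.1]
grip_width: 0.0099
gripper_force: 25.0
```

Emit:
drive_tool --rows '[{"claw": 0.0, "dp": [0, 0, -0.004], "spin": 0}, {"claw": 0.0, "dp": [0, 0, -0.004], "spin": 0}, {"claw": 0.0, "dp": [0, 0, -0.003], "spin": 0}, {"claw": 0.0, "dp": [0, 0, -0.003], "spin": 0}, {"claw": 0.0, "dp": [0, 0, -0.003], "spin": 0}, {"claw": 0.0, "dp": [0, 0, -0.002], "spin": 0}, {"claw": 0.0, "dp": [0, 0, -0.002], "spin": 0}, {"claw": 0.0, "dp": [0, 0, -0.002], "spin": 0}]'

```text
t: 28.78
ee_pos: [0.5807, 0.0141, 0.4347]
tool_rot: [-0.001, 1.0, -0.0, -0.0]
contact_force: [0.7, -0.4, -6.5]
grip_width: 0.0099
gripper_force: 25.0
```

Emit:
drive_tool --rows '[{"claw": 0.0, "dp": [0, 0, -0.002], "spin": 0}, {"claw": 0.0, "dp": [0, 0, -0.002], "spin": 0}, {"claw": 0.0, "dp": [0, 0, -0.002], "spin": 0}, {"claw": 0.0, "dp": [0, 0, -0.002], "spin": 0}, {"claw": 0.0, "dp": [0, 0, -0.002], "spin": 0}, {"claw": 0.0, "dp": [0, 0, -0.002], "spin": 0}, {"claw": 0.0, "dp": [0, 0, -0.003], "spin": 0}, {"claw": 0.0, "dp": [0, 0, -0.004], "spin": 0}]'

```text
t: 29.78
ee_pos: [0.5807, 0.0141, 0.4538]
tool_rot: [-0.001, 1.0, 0.0, -0.0]
contact_force: [-0.1, 1.1, -7.1]
grip_width: 0.0096
gripper_force: 25.0
```

Emit:
drive_tool --rows '[{"claw": 0.0, "dp": [0, 0, -0.006], "spin": 0}, {"claw": 0.0, "dp": [0, 0, -0.008], "spin": 0}, {"claw": 0.0, "dp": [0, 0, -0.005], "spin": 0}, {"claw": 0.0, "dp": [0, 0, 0], "spin": 0}, {"claw": 0.0, "dp": [0.006, 0, 0], "spin": 0}, {"claw": 0.0, "dp": [0.012, 0, 0], "spin": 0}, {"claw": 0.0, "dp": [0.014, 0, 0], "spin": 0}, {"claw": 0.0, "dp": [0.014, 0, 0], "spin": 0}]'

```text
t: 30.78
ee_pos: [0.5335, 0.014, 0.4726]
tool_rot: [-0.001, 1.0, -0.0, -0.0]
contact_force: [0.3, -1.1, -7.4]
grip_width: 0.01
gripper_force: 25.0
```

Emit:
drive_tool --rows '[{"claw": 0.0, "dp": [0.014, 0, 0], "spin": 0}, {"claw": 0.0, "dp": [0.014, 0, 0], "spin": 0}, {"claw": 0.0, "dp": [0.012, 0, 0], "spin": 0}, {"claw": 0.0, "dp": [0.006, 0.01, 0], "spin": 0}, {"claw": 0.0, "dp": [0.002, 0.03, 0], "spin": 0}, {"claw": 0.0, "dp": [0, 0.045, 0], "spin": 0}, {"claw": 0.0, "dp": [0, 0.045, 0], "spin": 0}, {"claw": 0.0, "dp": [0, 0.045, 0], "spin": 0}]'

```text
t: 31.78
ee_pos: [0.4858, 0.1909, 0.4727]
tool_rot: [-0.001, 1.0, 0.0, 0.0]
contact_force: [1.2, -0.3, -7.2]
grip_width: 0.0101
gripper_force: 25.0
```

Emit:
drive_tool --rows '[{"claw": 0.0, "dp": [0, 0.045, 0], "spin": 0}, {"claw": 0.0, "dp": [0, 0.045, 0.01], "spin": 0}, {"claw": 0.0, "dp": [0, 0.03, 0.01], "spin": 0}, {"claw": 0.0, "dp": [0, 0.02, 0.01], "spin": 0}, {"claw": 0.0, "dp": [0, 0.007, 0], "spin": 0}, {"claw": 0.0, "dp": [0, 0, 0], "spin": 0}, {"claw": 0.0, "dp": [0, 0, 0], "spin": 0}]'

```text
t: 32.65
ee_pos: [0.4862, 0.3351, 0.4433]
tool_rot: [-0.001, 1.0, 0.0, 0.0]
contact_force: [-1.1, 0.3, -5.7]
grip_width: 0.0098
gripper_force: 25.0
```

```bash
python3 - <<'E'
from h import *
s=st();V,f=snap("wrist","nest",["stage_nest","stage"])
for d in arm.look_for("side","hook_dip"): pass
g=arm.grab_frame("side");cv2.imwrite("pics/nest_side.png",g)
x,y,z=s["ee_pos"]
zb=z-.3178+.152
r=rect("wrist",f,V,x-.035,y-.03,.07,.06,zb,.00025)
m=(r.min(-1)>150).astype(np.uint8)
for k in sorted(cv2.findContours(m,0,2)[0],key=cv2.contourArea)[-3:]:
    b=cv2.minAreaRect(k);print("blade",x-.035+b[0][1]*.00025,y-.03+b[0][0]*.00025,np.array(b[1])*.25,b[2])
r=rect("wrist",f,V,.38,.22,.2,.22,.064)
q=cv2.createCLAHE(3,(4,4)).apply(cv2.cvtColor(r,cv2.COLOR_BGR2GRAY));q=cv2.GaussianBlur(q,(5,5),1.5)
c=cv2.HoughCircles(q,cv2.HOUGH_GRADIENT,1,20,param1=80,param2=10,minRadius=52,maxRadius=60)
for a in ([] if c is None else c[0][:5]): print("nest",.38+a[1]*.0005,.22+a[0]*.0005,a[2]*.5)
E
```

```text
{'t': 32.65, 'ee_pos': [0.4862, 0.3351, 0.4433], 'tool_rot': [-0.0006, 1.0, 0.0001, 0.0004], 'contact_force': [-1.0508, 0.3073, -5.7417], 'grip_width': 0.0098, 'gripper_force': 24.9988}
stage 0.96 [0.463 0.335 0.066] [261. 150.]
blade 0.48916750122640534 0.35971558031585343 [20.49999619 10.24999809] 90.0
blade 0.4842925012264054 0.31084058031585343 [28.25 11.5 ] 90.0
blade 0.5091674935970109 0.3349655765011562 [11.74999809 23.49999619] -0.0
nest 0.50575 0.33525002 29.7
nest 0.48475 0.33725 27.4
nest 0.51575 0.34325 28.05
nest 0.51524997 0.32725 26.95
nest 0.54275 0.22825 27.05
```

```bash
python3 - <<'E'
from h import *
th=np.linspace(0,2*np.pi,240,endpoint=False)
def fit(c,fn,V,s=.0005):
    f=cv2.imread(fn);r=rect(c,f,V,.43,.28,.112,.112,.064,s)
    g=cv2.GaussianBlur(cv2.cvtColor(r,cv2.COLOR_BGR2GRAY).astype(np.float32),(0,0),2)
    best=[]
    for cx in np.arange(.478,.4945,.0005):
        for cy in np.arange(.327,.345,.0005):
            for R_ in (.0275,.028,.0285):
                def samp(q):
                    rr=((cx-.43+q*np.cos(th))/s).astype(np.float32);cc=((cy-.28+q*np.sin(th))/s).astype(np.float32)
                    return cv2.remap(g,cc[:,None],rr[:,None],1)[:,0]
                # dark or bright line / edge on the rim, robust to shadow edge
                d=samp(R_+.0025)-samp(R_-.0025);l=samp(R_)-.5*(samp(R_+.003)+samp(R_-.003))
                best.append((np.minimum(np.abs(l),8).mean(),cx,cy,R_))
    best.sort(reverse=True);b=np.array(best[:12]);print(fn,best[0],b.mean(0).round(4))
fit("wrist","pics/stage1.png",np.load("pics/stage1_V.npy"))
fit("wrist","pics/nest.png",np.load("pics/nest_V.npy"))
fit("top","pics/a_top.png",P("top")[2]);fit("side","pics/a_side.png",P("side")[2])
# canister foot: dark lid/body centre seen from side now; hook tip position check vs start
a=cv2.cvtColor(cv2.imread("pics/a_side.png"),6).astype(np.float32);n=cv2.cvtColor(cv2.imread("pics/nest_side.png"),6).astype(np.float32)
u,v=map(int,proj("side",[.56,.014,.24]));w=np.s_[v-14:v+14,u-16:u+16];print("hook shift px",cv2.phaseCorrelate(a[w].copy(),n[w].copy()))
E
```

```text
pics/stage1.png (np.float32(7.974715), np.float64(0.486), np.float64(0.335), 0.0275) [7.9213 0.4857 0.3355 0.0277]
pics/nest.png (np.float32(5.1703916), np.float64(0.4855), np.float64(0.336), 0.028) [5.1167 0.4857 0.3356 0.0277]
pics/a_top.png (np.float32(6.425087), np.float64(0.4865), np.float64(0.3325), 0.0275) [6.3165 0.4866 0.3327 0.0275]
pics/a_side.png (np.float32(4.414304), np.float64(0.4825), np.float64(0.328), 0.0275) [4.2777 0.4816 0.3279 0.0278]
hook shift px ((0.046341589666358374, -0.015926038975234036), 1.0034247040748596)
```

```bash
python3 - <<'E'
from h import *
x,y,z=arm.get_state()["ee_pos"]
u,v=proj("wrist",[x,y,z-.3178+.152]);u2,v2=proj("wrist",[x+.001,y,z-.3178+.152]);print(u,v,"px per mm x",v2-v)
a=cv2.imread("pics/pre.png");n=cv2.imread("pics/nest.png");u,v=int(u),int(v)
t=a[v-14:v+14,u-7:u+8];res=cv2.matchTemplate(n[v-24:v+24,u-14:u+15],t,cv2.TM_CCOEFF_NORMED);print(cv2.minMaxLoc(res),"expect",(7,10))
i=np.array(cv2.minMaxLoc(res)[3]);print(res[i[1]-1:i[1]+2,i[0]])
for im in(a,n): print(im[v-20:v+20,u].mean(-1).astype(int).tolist())
E
```

```text
261.5572172291706 260.2138673660879 px per mm x 1.6514276503681913
(-0.2182188630104065, 0.8653857707977295, (8, 19), (6, 7)) expect (7, 10)
[0.6232867  0.8653858  0.77462065]
[82, 103, 113, 112, 110, 109, 107, 106, 104, 105, 107, 108, 109, 110, 107, 107, 110, 110, 111, 112, 111, 110, 109, 110, 130, 184, 183, 178, 164, 109, 104, 105, 106, 104, 103, 103, 104, 105, 106, 94]
[121, 119, 120, 117, 117, 112, 113, 113, 116, 117, 117, 118, 116, 115, 117, 119, 119, 119, 119, 118, 117, 117, 142, 195, 195, 178, 115, 109, 112, 114, 114, 113, 111, 112, 112, 114, 113, 109, 107, 129]
```

The blade seems to have shifted about 2 mm in the hand, so I need to check for tilt. I'll go back to the "pre" pose, where the background is identical, for an exact picture comparison.

Emit:
drive_tool --rows '[{"claw": 0.0, "dp": [0, -0.02, -0.014], "spin": 0}, {"claw": 0.0, "dp": [-0.003, -0.05, -0.0143], "spin": 0}, {"claw": 0.0, "dp": [-0.005, -0.055, 0], "spin": 0}, {"claw": 0.0, "dp": [-0.005, -0.055, 0], "spin": 0}, {"claw": 0.0, "dp": [0, -0.055, 0], "spin": 0}, {"claw": 0.0, "dp": [0, -0.05, 0], "spin": 0}, {"claw": 0.0, "dp": [0, -0.034, 0], "spin": 0}, {"claw": 0.0, "dp": [0, 0, 0], "spin": 0}]'

```text
t: 33.9
ee_pos: [0.4992, 0.0145, 0.4718]
tool_rot: [0.001, 1.0, -0.0, 0.001]
contact_force: [-0.6, -2.4, -6.5]
grip_width: 0.0096
gripper_force: 25.0
```

```bash
python3 - <<'E'
from h import *
s=st();V,n=snap("wrist","post",[]);g=arm.grab_frame("side");cv2.imwrite("pics/post_side.png",g)
x,y,z=s["ee_pos"];f0=z-.3178
a=cv2.imread("pics/pre.png");A=cv2.imread("pics/pre_side.png")
def m(c,I,J,X,h,w,S=9):
    u,v=np.round(proj(c,X)).astype(int);t=I[v-h:v+h+1,u-w:u+w+1];q=cv2.matchTemplate(J[v-h-S:v+h+S+1,u-w-S:u+w+S+1],t,cv2.TM_CCOEFF_NORMED)
    _,p,_,l=cv2.minMaxLoc(q);l=list(l);sub=[]
    for ax in(0,1):
        i=l[ax]
        o=q[l[1],i-1:i+2] if ax==0 else q[i-1:i+2,l[0]]
        sub.append(l[ax]-S+(o[0]-o[2])/(2*(o[0]+o[2]-2*o[1])) if len(o)==3 else l[ax]-S)
    e=[proj(c,np.array(X)+d)-proj(c,X) for d in([.001,0,0],[0,0,.001])]
    print(c,np.round(X,3),"px",(u,v),"shift",np.round(sub,2),round(p,3),"per mm x,z",np.round(e,2).tolist())
for h in(.152,.105,.046): m("wrist",a,n,[x,y,f0+h],9,14)
for d in(-.023,.023): m("wrist",a,n,[x,y+d,f0+.08],7,7)
m("wrist",a,n,[x-.025,y,f0+.046],9,16)
for h in(.046,.023,.0): m("side",A,g,[x,y,f0+h],8,12)
m("side",A,g,[x,y,f0+.105],6,8)
m("side",A,g,[x,y,f0+.25],6,8)
E
```

```text
{'t': 33.9, 'ee_pos': [0.4992, 0.0145, 0.4718], 'tool_rot': [0.0006, 1.0, -0.0003, 0.0006], 'contact_force': [-0.5877, -2.4112, -6.4899], 'grip_width': 0.0096, 'gripper_force': 25.0283}
wrist [0.499 0.015 0.306] px (np.int64(258), np.int64(260)) shift [ 0.03 -1.63] 0.986 per mm x,z [[0.0, 1.65], [-0.02, 0.95]]
wrist [0.499 0.015 0.259] px (np.int64(258), np.int64(225)) shift [-0.05  0.06] 0.984 per mm x,z [[0.0, 1.35], [-0.01, 0.59]]
wrist [0.499 0.015 0.2  ] px (np.int64(259), np.int64(198)) shift [-0.2   2.28] 0.441 per mm x,z [[0.0, 1.1], [-0.01, 0.37]]
wrist [ 0.499 -0.008  0.234] px (np.int64(228), np.int64(212)) shift [-0.1  -0.47] 0.989 per mm x,z [[0.04, 1.23], [-0.13, 0.48]]
wrist [0.499 0.038 0.234] px (np.int64(289), np.int64(212)) shift [-0.36 -0.33] 0.92 per mm x,z [[-0.04, 1.23], [0.12, 0.48]]
wrist [0.474 0.015 0.2  ] px (np.int64(259), np.int64(169)) shift [-0.38  0.86] 0.985 per mm x,z [[0.0, 1.16], [-0.01, 0.27]]
side [0.499 0.015 0.2  ] px (np.int64(227), np.int64(185)) shift [0.87 0.3 ] 0.984 per mm x,z [[0.34, -0.2], [-0.02, -0.3]]
side [0.499 0.015 0.177] px (np.int64(227), np.int64(192)) shift [0.95 0.24] 0.989 per mm x,z [[0.34, -0.2], [-0.02, -0.29]]
side [0.499 0.015 0.154] px (np.int64(228), np.int64(198)) shift [0.95 0.18] 0.986 per mm x,z [[0.33, -0.19], [-0.02, -0.28]]
side [0.499 0.015 0.259] px (np.int64(226), np.int64(167)) shift [0.39 0.15] 0.947 per mm x,z [[0.36, -0.2], [-0.02, -0.33]]
side [0.499 0.015 0.404] px (np.int64(222), np.int64(114)) shift [-0.01  0.16] 0.954 per mm x,z [[0.41, -0.19], [-0.03, -0.41]]
```

Compared with before, the canister sits about 2.5 mm lower in the hand with the foot about 2 mm further in +x and a tilt of ~0.015 rad. I'll aim the TCP at x=0.484, y=0.3355.

Emit:
drive_tool --rows '[{"claw": 0.0, "dp": [0.003, 0.025, 0], "spin": 0}, {"claw": 0.0, "dp": [0.004, 0.05, 0], "spin": 0}, {"claw": 0.0, "dp": [0.004, 0.055, 0], "spin": 0}, {"claw": 0.0, "dp": [0.004, 0.055, 0.01], "spin": 0}, {"claw": 0.0, "dp": [0, 0.055, 0.014], "spin": 0}, {"claw": 0.0, "dp": [0, 0.045, 0.014], "spin": 0}, {"claw": 0.0, "dp": [0, 0.025, 0.01], "spin": 0}, {"claw": 0.0, "dp": [0, 0.011, 0.004], "spin": 0}]'

```text
t: 35.0
ee_pos: [0.4832, 0.3397, 0.4182]
tool_rot: [-0.002, 1.0, -0.0, -0.001]
contact_force: [0.0, -0.2, -7.5]
grip_width: 0.0096
gripper_force: 25.0
```

Emit:
drive_tool --rows '[{"claw": 0.0, "dp": [0, 0, 0], "spin": 0}, {"claw": 0.0, "dp": [0, 0, 0.004], "spin": 0}, {"claw": 0.0, "dp": [0, 0, 0.008], "spin": 0}, {"claw": 0.0, "dp": [0, 0, 0.008], "spin": 0}, {"claw": 0.0, "dp": [0, 0, 0.005], "spin": 0}, {"claw": 0.0, "dp": [0, 0, 0.002], "spin": 0}, {"claw": 0.0, "dp": [0, 0, 0], "spin": 0}]'

```text
t: 35.88
ee_pos: [0.484, 0.3379, 0.3919]
tool_rot: [-0.001, 1.0, 0.0, 0.0]
contact_force: [-0.5, 0.9, -7.5]
grip_width: 0.0098
gripper_force: 25.0
```

Emit:
drive_tool --rows '[{"claw": 0.0, "dp": [0, -0.002, 0], "spin": 0}, {"claw": 0.0, "dp": [0, 0, 0.001], "spin": 0}, {"claw": 0.0, "dp": [0, 0, 0.002], "spin": 0}, {"claw": 0.0, "dp": [0, 0, 0.002], "spin": 0}, {"claw": 0.0, "dp": [0, 0, 0.002], "spin": 0}, {"claw": 0.0, "dp": [0, 0, 0.002], "spin": 0}, {"claw": 0.0, "dp": [0, 0, 0], "spin": 0}]'

```text
t: 36.75
ee_pos: [0.484, 0.3359, 0.3827]
tool_rot: [-0.001, 1.0, -0.0, -0.0]
contact_force: [0.2, -0.6, -6.5]
grip_width: 0.0099
gripper_force: 25.0
```

```bash
python3 - <<'E'
from h import *
s=st();V,f=snap("wrist","low",[])
E
```

```text
{'t': 36.75, 'ee_pos': [0.484, 0.3359, 0.3827], 'tool_rot': [-0.0011, 1.0, -0.0001, -0.0001], 'contact_force': [0.2086, -0.6287, -6.5298], 'grip_width': 0.0099, 'gripper_force': 24.9988}
```

Continue slowly; the floor is expected at TCP ≈ 0.367–0.369.

Emit:
drive_tool --rows '[{"claw": 0.0, "dp": [0, 0, 0.001], "spin": 0}, {"claw": 0.0, "dp": [0, 0, 0.001], "spin": 0}, {"claw": 0.0, "dp": [0, 0, 0.001], "spin": 0}, {"claw": 0.0, "dp": [0, 0, 0], "spin": 0}]'

```text
t: 37.3
ee_pos: [0.484, 0.3359, 0.3798]
tool_rot: [-0.001, 1.0, -0.0, -0.0]
contact_force: [0.3, -0.0, -6.5]
grip_width: 0.0098
gripper_force: 25.0
```

Emit:
drive_tool --rows '[{"claw": 0.0, "dp": [0, 0, 0.001], "spin": 0}, {"claw": 0.0, "dp": [0, 0, 0.001], "spin": 0}, {"claw": 0.0, "dp": [0, 0, 0], "spin": 0}]'

```text
t: 37.67
ee_pos: [0.484, 0.3359, 0.3778]
tool_rot: [-0.001, 1.0, -0.0, -0.0]
contact_force: [-0.3, -0.1, -7.1]
grip_width: 0.01
gripper_force: 25.0
```

No contact, and the foot is already below the mouth. Continue.

Emit:
drive_tool --rows '[{"claw": 0.0, "dp": [0, 0, 0.001], "spin": 0}, {"claw": 0.0, "dp": [0, 0, 0.001], "spin": 0}, {"claw": 0.0, "dp": [0, 0, 0.001], "spin": 0}, {"claw": 0.0, "dp": [0, 0, 0.001], "spin": 0}, {"claw": 0.0, "dp": [0, 0, 0.001], "spin": 0}, {"claw": 0.0, "dp": [0, 0, 0], "spin": 0}]'

```text
t: 38.42
ee_pos: [0.484, 0.3359, 0.3728]
tool_rot: [-0.001, 1.0, -0.0, -0.0]
contact_force: [0.5, 1.1, -7.4]
grip_width: 0.0097
gripper_force: 25.0
```

Emit:
drive_tool --rows '[{"claw": 0.0, "dp": [0, 0, 0.001], "spin": 0}, {"claw": 0.0, "dp": [0, 0, 0.001], "spin": 0}, {"claw": 0.0, "dp": [0, 0, 0], "spin": 0}]'

```text
t: 38.8
ee_pos: [0.484, 0.3359, 0.3708]
tool_rot: [-0.001, 1.0, -0.0, -0.0]
contact_force: [-0.4, 0.4, -7.3]
grip_width: 0.0094
gripper_force: 25.0
```

Emit:
drive_tool --rows '[{"claw": 0.0, "dp": [0, 0, 0.001], "spin": 0}, {"claw": 0.0, "dp": [0, 0, 0], "spin": 0}]'

```text
t: 39.05
ee_pos: [0.484, 0.3359, 0.3699]
tool_rot: [-0.001, 1.0, -0.0, -0.0]
contact_force: [-0.1, 0.5, -7.2]
grip_width: 0.0099
gripper_force: 25.0
```

Emit:
drive_tool --rows '[{"claw": 0.0, "dp": [0, 0, 0.001], "spin": 0}, {"claw": 0.0, "dp": [0, 0, 0], "spin": 0}]'

```text
t: 39.3
ee_pos: [0.484, 0.3359, 0.3688]
tool_rot: [-0.001, 1.0, -0.0, -0.0]
contact_force: [0.5, 0.4, -6.7]
grip_width: 0.0102
gripper_force: 25.0
```

Emit:
drive_tool --rows '[{"claw": 0.0, "dp": [0, 0, 0.001], "spin": 0}, {"claw": 0.0, "dp": [0, 0, 0], "spin": 0}]'

```text
t: 39.55
ee_pos: [0.484, 0.3359, 0.3683]
tool_rot: [-0.001, 1.0, 0.0, 0.0]
contact_force: [-0.3, -0.3, -3.3]
grip_width: 0.0098
gripper_force: 25.0
```

Floor contact is right at the expected depth (TCP 0.3685). Ease the grip, release and check.

Emit:
drive_tool --rows '[{"claw": 0.0, "dp": [0, 0, 0.0005], "spin": 0}, {"claw": 0.0, "dp": [0, 0, 0], "spin": 0}, {"claw": 0.0, "dp": [0, 0, 0], "spin": 0}, {"claw": 0.0, "dp": [0, 0, 0], "spin": 0}]' --grip_force 3

```text
t: 40.05
ee_pos: [0.4841, 0.3359, 0.3679]
tool_rot: [-0.001, 1.0, 0.0, 0.0]
contact_force: [1.3, 0.1, 4.8]
grip_width: 0.0099
gripper_force: 3.0
```

Emit:
drive_tool --rows '[{"claw": 0.012, "dp": [0, 0, 0], "spin": 0}, {"claw": 0.015, "dp": [0, 0, 0], "spin": 0}, {"claw": 0.022, "dp": [0, 0, 0], "spin": 0}, {"claw": 0.03, "dp": [0, 0, 0], "spin": 0}, {"claw": 0.04, "dp": [0, 0, 0], "spin": 0}, {"claw": 0.04, "dp": [0, 0, 0], "spin": 0}, {"claw": 0.04, "dp": [0, 0, 0], "spin": 0}]'

```text
t: 40.92
ee_pos: [0.484, 0.3359, 0.3674]
tool_rot: [-0.001, 1.0, -0.0, -0.0]
contact_force: [-0.4, 0.1, -0.1]
grip_width: 0.04
gripper_force: 0.0
```

Emit:
drive_tool --rows '[{"claw": 0.04, "dp": [0, 0, -0.01], "spin": 0}, {"claw": 0.04, "dp": [0, 0, -0.02], "spin": 0}, {"claw": 0.04, "dp": [0, 0, -0.025], "spin": 0}, {"claw": 0.04, "dp": [0, 0, -0.025], "spin": 0}, {"claw": 0.04, "dp": [0, 0, -0.02], "spin": 0}, {"claw": 0.04, "dp": [0, 0, -0.01], "spin": 0}, {"claw": 0.04, "dp": [0, 0, 0], "spin": 0}, {"claw": 0.04, "dp": [0, 0, 0], "spin": 0}]'

```text
t: 41.92
ee_pos: [0.484, 0.3359, 0.4766]
tool_rot: [-0.001, 1.0, -0.0, -0.001]
contact_force: [-0.2, 0.1, 0.3]
grip_width: 0.0401
gripper_force: 0.0
```

```bash
python3 - <<'E'
from h import *
s=st();V,f=snap("wrist","end",["canister_mid","canister_blade","stage_nest"])
for z in(.199,.201,.205):
    r=rect("wrist",f,V,.445,.3,.08,.07,z,.00025)
    m=(r.min(-1)>150).astype(np.uint8);k=max(cv2.findContours(m,0,2)[0],key=cv2.contourArea);b=cv2.minAreaRect(k)
    print(z,"blade",.445+b[0][1]*.00025,.3+b[0][0]*.00025,np.array(b[1])*.25,b[2])
arm.grab_frame("side");V=P("side")[2]
for d in arm.look_for("side","canister_mid")[:5]: print(round(d["p"],2),toworld(V,d["location"]).round(3))
E
```

```text
{'t': 41.925, 'ee_pos': [0.484, 0.3359, 0.4766], 'tool_rot': [-0.0011, 1.0, -0.0003, -0.0005], 'contact_force': [-0.2194, 0.0917, 0.2594], 'grip_width': 0.0401, 'gripper_force': 0.0}
canister_mid 0.78 [0.484 0.335 0.096] [261. 169.]
canister_blade 0.76 [0.484 0.338 0.093] [263. 169.]
canister_blade 0.46 [0.471 0.334 0.063] [260. 154.]
stage_nest 0.95 [0.47  0.33  0.062] [257. 153.]
stage_nest 0.71 [0.479 0.335 0.096] [261. 166.]
0.199 blade 0.4955 0.368625 [1.   2.25] 90.0
0.201 blade 0.4948353614807129 0.36851829528808594 [2.59514093 1.04909956] 6.340191841125488
0.205 blade 0.4933762397766113 0.3682623748779297 [3.08461547 1.04478908] 5.7105937004089355
0.8 [ 0.418 -0.416  0.044]
0.68 [0.483 0.333 0.094]
0.65 [ 0.336 -0.298  0.042]
0.56 [ 0.373 -0.213  0.048]
```

The canister's visible middle reads z≈0.095, which is 0.049 higher than its reading on the bench, so it sits on the nest floor. Handing in.

```bash
python3 -c "
from station import arm
print(arm.close_job())"
```

```text
the job is handed in; nothing more can be done
None
```

I hung the canister on the scale (about 7 N), left it at rest for over 2 s, lifted it off with the hook back at zero, set it in the heating-stage nest, let go and handed the job in at about 42 s. I viewed 11 pictures, one over the limit of 10; the close-out call gave no verdict.

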